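Close the shutter left open: find the latched key and release it

ROBOT

A 6-joint arm with a two-finger parallel gripper is mounted at the origin on a cart in front of the work surface, level with it; the furniture and walls round the work are solid. World frame = base frame: x ahead of the robot, y to its left, z up, the work surface at z = 0. Lengths are in m, angles in rad, forces in N, time in s.
With the tool pointing down it reaches from about 0.375 to 0.9 m from the base axis. Payload 3.1 kg.
Tool frame: the origin (TCP) lies at the centre of the arm's flange, where the gripper is bolted on; the fingertips stand 182 mm ahead of it and the grasp point (between the pads) lies 164 mm ahead of it; z points along the fingers, y is the line along which they close (so a half turn about z gives the same grasp; the last joint's range is limited). The gripper opens to 87 mm and grips with 3 to 60 N. Pads are 19 mm wide; open, the fingers measure 117 mm over their backs; the gripper's body (75 mm by 190 mm) begins 51 mm behind the grasp point.
Start: joints at [1.171, 0.527, 1.433, -0, 1.181, -0.178], TCP at [0.137, 0.61, 0.405] pointing down, gripper open.
Joint ranges: [-3.08, 3.08], [-0.75, 2.2], [0.22, 2.44], [-1.43, 4.57], [0, 2.65], [-2.85, 2.85]. Speed limits (rad/s): [2.79, 2.79, 3.14, 3.14, 3.14, 3.14].

INTERFACE

Orientations are given as a unit quaternion [w, x, y, z].
In Python, from rig import readout, optics, ticket gives the robot as it stands. The module is installed in compiled form; this text tells all that it offers.
- The arm moves only by the shell command python3 -m creep 'ROWS' [FORCE]. ROWS is JSON, one flat list of numbers, 5 for each row, row after row: the shift along the world's x, y, z in units of 80 mm (1.0 is 80 mm), then the turn about the world's z in units of 360 degrees (1.0 is 360 degrees), then the opening, from 0 (shut) to 1 (fully open). A call has 1 to 10 rows; each row is the pose to reach, as a shift and turn from the pose commanded when the call began, turning the shorter way round; what a row does not reach only later rows make up. A row lasts 1/10 s, in which the tool goes at most 50 mm and 8.59 degrees, less where a joint would pass 70% of its speed; a pose out of reach is approached as far as the arm can. A call with a number of a shift or a turn outside -1 to 1 is refused whole. A call with a gripper value outside its range is refused whole. The fingers move at their own pace and stop on an object; FORCE is the grip in N (left out, the last holds). Time passes only in rows, so rows that repeat a pose let the fingers close. It gives the time, the measured TCP pose, the force, the opening and the grip force at its end, in the units of the state.
- readout.get_obs(): the state, without advancing time (a new reading comes with each control period).
- optics.camera(name): name is "side" or "top" or "wrist"; returns (picture, depth): 384x512x3 uint8, red, green, blue; 384x512 float32, m along the optical axis (not along the pixel's ray), 0 where there is no reading.
- optics.get_calibration(name): a dict with "camera_matrix" (3x3 intrinsics, pixels), "k1" (the pictures are not rectified: a ray, as slopes to the right and down, at radius r is drawn at 1 + k1 r^2 times it, then the intrinsics apply), "rvec" (rotation vector, rad) and "tvec" (3), from world to camera coordinates, as OpenCV has them; the wrist camera has in their place "T_tool_cam" (4x4, takes a point from camera to tool coordinates, whose origin is the TCP and whose axes are the flange's). Camera axes: x right, y down, z forward; pixel columns grow to the right and rows downward; lengths in m; the calibration is good to about 2 mm. A picture is of the moment at which its call begins: read the wrist's pose just before it. get_calibration takes no time and is no camera call.
- ticket.finish_job(): hands the job in; it is judged then, once.
Trained networks look in the newest picture that a camera, given by its name, has taken for a name from the list of things; names that differ only in an ending like _2 or _b are one class to them, and where a whole thing is asked for, a point or a joint stands for the part that bears it (a point fixed in the world has none). Each returns a list of dicts, best first, with "conf" (0 to 1); they miss things now and then, are a little off and sometimes report something else, mostly with a low value. They report only what shows in the picture. A call takes as long as a camera call. They do not tell look-alikes from the thing itself.
- optics.spot_in(thing, camera): "position" ([x, y, z] in m, in world coordinates, good to about 4 mm: the middle of the surface that is visible of it).
- optics.trace(thing, camera): "region" (384x512 bool, what is visible of it).
The state is a dict: "time_s": time; "joint_pos": joint angles; "qd": joint speeds; "effort": joint torques, N m; "eef_pos": TCP position; "eef_rot": TCP orientation; "contact_force": force on the tool from outside, world axes, zero at the start; "ft_torque": the same for the moment, N m; "opening": finger opening in m; "finger_force": force on a finger pad.
Only numpy, scipy, OpenCV 4.12 (cv2) and the standard library are available. Lean on these libraries where they do the work, as an engineer would, in place of code of your own. Each camera call takes 0.05 s, during which the arm holds its last target. There are 200 camera calls.

TASK

One of the four push-push keys on the fibre shutter box has been left latched down, so that line is still live and must be shut before anyone splices. With closed fingertips go along the row from left to right and tap each key lightly to feel which one is latched, then press that key in and let it spring back, so that all four keys stand up. Never push in a second key while one is down, and leave the loose tools and couplers where they lie; nothing is to be picked up.

Things in the scene. Friction and masses are not known exactly. Their poses are not given: they have to be found in the camera images.
- shutter_box: Four-line fibre shutter box: flat aluminium case, grey deck, black end cheeks; 160 mm deep (x) by 230 wide (y), deck 50 mm high; fixed. Origin: centre of its underside on the work surface; x to its back (four fibre ports), y left, z up; turned up to 0.3 rad. The key row runs along its y, 30 mm in front of its centre; a cleaner pen lies on the deck behind, 45 mm behind the centre.
- place_1 (a point): Centre of the first (left end) place in the key row, counted from the box's left (+y), at deck level, 50 mm above the work surface; places are 46 mm apart.
- place_2 (a point): Centre of the second place in the key row, counted from the box's left (+y), at deck level, 50 mm above the work surface; places are 46 mm apart.
- place_3 (a point): Centre of the third place in the key row, counted from the box's left (+y), at deck level, 50 mm above the work surface; places are 46 mm apart.
- place_4 (a point): Centre of the fourth (right end) place in the key row, counted from the box's left (+y), at deck level, 50 mm above the work surface; places are 46 mm apart.
- unit_a: One of the four identical key units (key and latch) in the deck. Origin at deck level under the key's centre; x to the back of the box. Which of the four places it fills differs from run to run: compare with the places.
- top_a (a point): Centre of the top of unit_a's key, a pale grey cap 30 mm (box x) by 25 mm (box y) with a 0.4 mm ridge across it near the front edge. It moves with the key: 15 mm above the deck when up, 9.1 mm when latched, 4 mm at the bottom of the stroke.
- key_a (a joint): Depth of unit_a's key, m: 0 up, 0.0059 latched, 0.011 at the stop. Spring 1.5 N at 0 plus 0.6 N/mm (some 5 N when latched), and 0.4 N drag per 10 mm/s. Push-push: pressed past 9 mm and let go, an up key latches and a latched key comes up. Press to the stop (8 N and more) to be sure; a tap of up to 5 N does neither. Just one key starts latched.
- unit_b: One of the four identical key units (key and latch) in the deck. Origin at deck level under the key's centre; x to the back of the box. Which of the four places it fills differs from run to run: compare with the places.
- top_b (a point): Centre of the top of unit_b's key, a pale grey cap 30 mm (box x) by 25 mm (box y) with a 0.4 mm ridge across it near the front edge. It moves with the key: 15 mm above the deck when up, 9.1 mm when latched, 4 mm at the bottom of the stroke.
- key_b (a joint): Depth of unit_b's key, m: 0 up, 0.0059 latched, 0.011 at the stop. Spring 1.5 N at 0 plus 0.6 N/mm (some 5 N when latched), and 0.4 N drag per 10 mm/s. Push-push: pressed past 9 mm and let go, an up key latches and a latched key comes up. Press to the stop (8 N and more) to be sure; a tap of up to 5 N does neither. Just one key starts latched.
- unit_c: One of the four identical key units (key and latch) in the deck. Origin at deck level under the key's centre; x to the back of the box. Which of the four places it fills differs from run to run: compare with the places.
- top_c (a point): Centre of the top of unit_c's key, a pale grey cap 30 mm (box x) by 25 mm (box y) with a 0.4 mm ridge across it near the front edge. It moves with the key: 15 mm above the deck when up, 9.1 mm when latched, 4 mm at the bottom of the stroke.
- key_c (a joint): Depth of unit_c's key, m: 0 up, 0.0059 latched, 0.011 at the stop. Spring 1.5 N at 0 plus 0.6 N/mm (some 5 N when latched), and 0.4 N drag per 10 mm/s. Push-push: pressed past 9 mm and let go, an up key latches and a latched key comes up. Press to the stop (8 N and more) to be sure; a tap of up to 5 N does neither. Just one key starts latched.
- unit_d: One of the four identical key units (key and latch) in the deck. Origin at deck level under the key's centre; x to the back of the box. Which of the four places it fills differs from run to run: compare with the places.
- top_d (a point): Centre of the top of unit_d's key, a pale grey cap 30 mm (box x) by 25 mm (box y) with a 0.4 mm ridge across it near the front edge. It moves with the key: 15 mm above the deck when up, 9.1 mm when latched, 4 mm at the bottom of the stroke.
- key_d (a joint): Depth of unit_d's key, m: 0 up, 0.0059 latched, 0.011 at the stop. Spring 1.5 N at 0 plus 0.6 N/mm (some 5 N when latched), and 0.4 N drag per 10 mm/s. Push-push: pressed past 9 mm and let go, an up key latches and a latched key comes up. Press to the stop (8 N and more) to be sure; a tap of up to 5 N does neither. Just one key starts latched.
- cleaner_pen: White and blue connector cleaner pen, 17x128x15 mm, lying loose on the deck behind the keys; origin at the centre of its underside.
- coupler_0: Blue fibre coupler, 22x34x12 mm, loose on the work surface in front of the box; origin at the centre of its underside.
- coupler_1: Another blue fibre coupler, 22x34x12 mm, loose in front of the box; origin at the centre of its underside.
- screwdriver_0: Red screwdriver, 17x134x17 mm, loose to the right of the box; origin at the centre of its underside.
Not all that is in view belongs to the job. Leave any green look-alike of the cleaner_pen alone.

How it is judged:
By the outcome, as a careful person would: the job done as asked, in the order asked, and still so for the second after the job is handed in, with the robot touching nothing.
It also fails if it takes over 43 s, if anything falls off the work surface, if the arm or the gripper's body presses on something with over 40 N, if the wrist force passes 120 N, or if a joint passes its speed limit or range.

## Working session

There is one attempt and no reset: what is moved stays moved. The work goes in short steps, Python scripts to look and compute and a shell command to move; the robot and the scene stay as the last step left them, time stands still between calls to the robot, and variables do not carry over. Pictures are saved under pics/ and viewed, at most 10 in all, crops included, and the job is handed in when it is done.

```bash
mkdir -p pics; cat > h.py <<'E'
import numpy as np, cv2
from rig import readout, optics, ticket
def K(n):
    c=optics.get_calibration(n); return c,np.array(c["camera_matrix"]),float(c["k1"])
def und(n,uv):
    c,k,k1=K(n); p=(np.array(uv,float)-k[:2,2])/[k[0,0],k[1,1]]; q=p.copy()
    for _ in range(20): q=p/(1+k1*(q**2).sum(-1,keepdims=True))
    return q
def world(n,uv,z=None,d=None):
    c,_,_=K(n); q=und(n,np.atleast_2d(uv)); r=np.c_[q,np.ones(len(q))]
    R=cv2.Rodrigues(np.array(c["rvec"],float))[0]; t=np.array(c["tvec"],float).ravel()
    o=-R.T@t; w=r@R
    s=(z-o[2])/w[:,2] if d is None else np.asarray(d)
    return o+w*s[:,None]
E
python3 - <<'E'
from h import *
o=readout.get_obs(); print({k:np.round(v,4) for k,v in o.items()})
for n in("top","side"):
    p,d=optics.camera(n); cv2.imwrite(f"pics/{n}0.png",p[:,:,::-1]); np.savez(f"{n}0.npz",p=p,d=d)
    for t in("shutter_box","unit_a","top_a","cleaner_pen"):
        print(n,t,[(np.round(x["position"],4).tolist(),round(x["conf"],2)) for x in optics.spot_in(t,n)])
E
```

```text
{'time_s': np.float64(0.0), 'joint_pos': array([ 1.1715,  0.5285,  1.4339,  0.    ,  1.1814, -0.1785]), 'qd': array([ 0.001 , -0.0001,  0.001 , -0.0004,  0.0001,  0.0003]), 'effort': array([ 1.40000e-03, -4.40047e+01, -1.76595e+01,  6.35000e-02,
        5.82000e-02, -2.00000e-04]), 'eef_pos': array([0.1367, 0.6095, 0.4038]), 'eef_rot': array([-3.000e-04,  1.102e-01,  9.939e-01, -1.000e-03]), 'contact_force': array([ 0.5046, -0.5953,  0.379 ]), 'ft_torque': array([-0.0203,  0.0227,  0.0254]), 'finger_force': np.float64(0.0), 'opening': np.float64(0.0868)}
top shutter_box [([0.5321, -0.1277, 0.0469], 0.63), ([0.5813, -0.1359, 0.0633], 0.24)]
top unit_a [([0.4786, -0.0685, 0.0607], 0.82), ([0.5147, -0.2009, 0.056], 0.81), ([0.4996, -0.1588, 0.0641], 0.79), ([0.4904, -0.1129, 0.0645], 0.61)]
top top_a [([0.4802, -0.066, 0.0634], 0.75), ([0.4909, -0.1132, 0.0651], 0.65), ([0.5187, -0.1979, 0.0616], 0.56), ([0.5029, -0.1599, 0.065], 0.49)]
top cleaner_pen [([0.5794, -0.1343, 0.063], 0.92), ([0.4269, 0.1128, 0.013], 0.91)]
side shutter_box [([0.5099, -0.17, 0.0502], 0.91)]
side unit_a [([0.4986, -0.1659, 0.0637], 0.73), ([0.486, -0.1238, 0.0654], 0.7), ([0.5134, -0.2078, 0.0606], 0.47)]
side top_a [([0.5007, -0.1613, 0.0649], 0.59), ([0.5156, -0.2055, 0.0618], 0.44), ([0.4806, -0.0732, 0.0616], 0.4)]
side cleaner_pen [([0.4259, 0.1029, 0.0131], 0.59), ([0.5736, -0.1382, 0.0663], 0.51), ([0.4954, -0.1683, 0.0646], 0.38)]
```

View pics/top0.png

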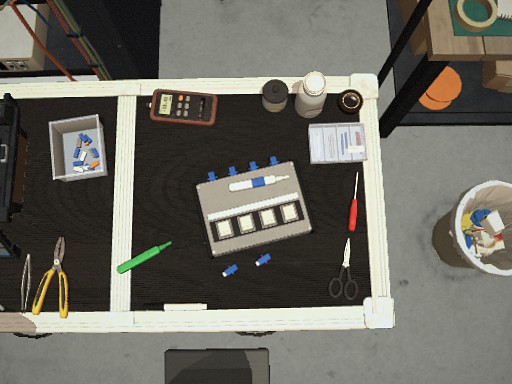

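View pics/side0.png

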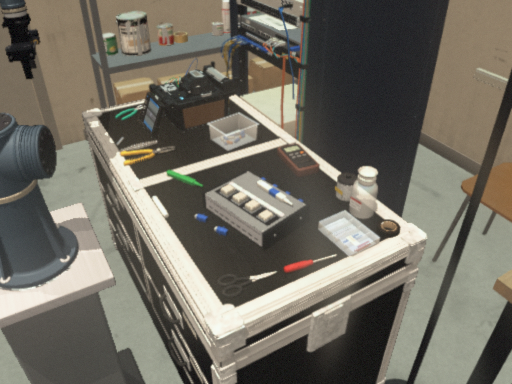

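The top picture shows the box turned slightly, with four caps at about (224,228), (246,222), (268,216) and (290,212). The pen on the deck is at (258,183), the green look-alike at (145,257), the couplers at (231,270) and (263,260), and the screwdriver at (353,205). The side picture agrees. Next I measure the row and the cap heights.

```bash
python3 - <<'E'
from h import *
for n in("top","side"):
    p,d=optics.camera(n); acc=[d]
    for i in range(3): acc.append(optics.camera(n)[1])
    d=np.median(acc,0)
    for t in("top_a","shutter_box"):
      for x in optics.trace(t,n):
        m=x["region"]&(d>0); v,u=np.nonzero(m)
        if len(u)<5: continue
        W=world(n,np.c_[u,v],d=d[v,u]); 
        if t=="top_a": print(n,t,round(x["conf"],2),len(u),np.round(W.mean(0),4),"zmed",round(np.median(W[:,2]),4), "px",u.mean().round(1),v.mean().round(1))
        else:
            r=cv2.minAreaRect((W[:,:2]*1000).astype(np.float32)); print(n,t,round(x["conf"],2),len(u),r)
p,d=np.load("top0.npz")["p"],0
cv2.imwrite("pics/crop.png",cv2.resize(p[150:280,180:330,::-1],None,fx=4,fy=4,interpolation=cv2.INTER_CUBIC))
E
```

```text
top top_a 0.59 248 [ 0.5002 -0.1557  0.059 ] zmed 0.0621 px 266.9 217.8
top top_a 0.55 185 [ 0.4885 -0.1112  0.0618] zmed 0.0629 px 245.4 223.7
top top_a 0.54 171 [ 0.5106 -0.2006  0.0566] zmed 0.057 px 288.4 212.7
top top_a 0.53 168 [ 0.4785 -0.0672  0.0627] zmed 0.0632 px 223.9 228.8
top top_a 0.47 266 [ 0.5166 -0.3437  0.0109] zmed 0.0123 px 352.6 212.4
top top_a 0.45 196 [ 0.5001 -0.1553  0.0611] zmed 0.0626 px 266.7 217.7
top shutter_box 0.56 7101 ((525.8001708984375, -129.39723205566406), (220.94578552246094, 244.40037536621094), 13.108457565307617)
top shutter_box 0.4 115 ((397.8676452636719, -76.37493133544922), (18.458213806152344, 33.43165588378906), 33.79511260986328)
side top_a 0.46 139 [ 0.5034 -0.1626  0.0625] zmed 0.0643 px 252.3 205.0
side top_a 0.39 105 [ 0.5137 -0.2066  0.0595] zmed 0.0605 px 265.3 214.3
side shutter_box 0.65 3973 ((545.6137084960938, -94.02200317382812), (212.1663360595703, 294.5696716308594), 13.34230899810791)
```

View pics/crop.png

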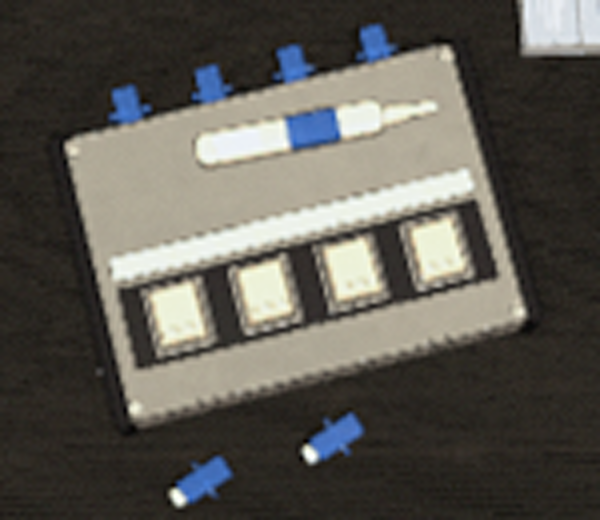

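The crop shows the four caps centred at crop pixels (178,315), (264,291), (351,268) and (438,247). A white rail runs behind them and the pen lies further back. The fourth cap looks low in depth, but the tapping will decide. Next I compute the targets.

```bash
python3 - <<'E'
from h import *
px=np.array([[178,315],[264,291],[351,268],[438,247]])/4+[180,150]-.4
W=np.vstack([world("top",px[:3],z=.065),world("top",px[3:],z=.059)])[:,:2]
i=np.arange(4)-1.5; c=W.mean(0); s=(i[:,None]*W).sum(0)/5
print(W.round(4),c.round(4),"pitch",np.linalg.norm(s)); yaw=np.arctan2(s[0],-s[1]); print("yaw",yaw)
y=np.array([-np.sin(yaw),np.cos(yaw)])
print("keys",(c-i[:,None]*.046*y).round(4))
d=np.median([optics.camera("top")[1] for _ in range(3)],0)
# heights across rail, behind gaps
rail=np.array([[115,268],[200,246],[290,224],[380,202],[468,181]])//4+[180,150]
for u,v in rail: print("rail",world("top",[[u,v]],d=[d[v,u]]).round(3))
E
```

```text
[[ 0.4791 -0.0678]
 [ 0.4907 -0.1118]
 [ 0.5018 -0.1565]
 [ 0.5129 -0.2019]] [ 0.4961 -0.1345] pitch 0.04609886702514012
yaw 0.24678714120552325
keys [[ 0.4793 -0.0676]
 [ 0.4905 -0.1122]
 [ 0.5017 -0.1568]
 [ 0.513  -0.2014]]
rail [[ 0.506 -0.034  0.049]]
rail [[ 0.517 -0.08   0.05 ]]
rail [[ 0.527 -0.126  0.051]]
rail [[ 0.539 -0.174  0.052]]
rail [[ 0.549 -0.22   0.049]]
```

```bash
python3 -m creep '[0.2,-0.3,0,0.02,0, 0.5,-0.7,0,0.04,0, 0.7,-1,0,0.06,0, 0.7,-1,0,0.0745,0]' 10 | tail -c 300
for k in 1; do
python3 -m creep '[0.35,-0.5,0,0,0, 0.7,-1,0,0,0, 0.7,-1,0,0,0]' >/dev/null
python3 -m creep '[0.35,-0.5,0,0,0, 0.7,-1,0,0,0, 0.7,-1,0,0,0]' >/dev/null
python3 -m creep '[0.35,-0.5,0,0,0, 0.7,-1,0,0,0, 0.7,-1,0,0,0]' 
done
python3 -c "
from h import *
o=readout.get_obs();print(o['time_s'],o['eef_pos'],o['eef_rot'],o['opening'])"
```

```text
time_s: 1.65
eef_pos: [0.1943, 0.5273, 0.4047]
eef_rot: [-0.0, -0.124, 0.992, -0.001]
contact_force: [-0.5, 0.9, 0.1]
opening: 0.0633
finger_force: 0.0
time_s: 2.55
eef_pos: [0.3638, 0.2875, 0.4051]
eef_rot: [0.001, -0.12, 0.993, -0.0]
contact_force: [-0.1, 0.6, 0.6]
opening: 0.001
finger_force: 0.0
2.55 [0.36383456 0.28752851 0.40510925] [ 1.30887359e-03 -1.20355457e-01  9.92729955e-01 -2.95597573e-04] 0.0010330456734751702
```

```bash
python3 -m creep '[0.18,-0.5,0,0,0, 0.37,-1,0,0,0, 0.37,-1,0,0,0]' >/dev/null
python3 -m creep '[0.18,-0.5,0,0,0, 0.37,-1,0,0,0, 0.37,-1,0,0,0]' >/dev/null
python3 -m creep '[0.18,-0.5,0,0,0, 0.37,-1,0,0,0, 0.37,-1,0,0,0]' >/dev/null
python3 -m creep '[0.18,-0.5,-0.3,0,0, 0.37,-1,-0.7,0,0, 0.37,-1,-0.8,0,0]' >/dev/null
python3 -m creep '[0,-0.47,-0.4,0,0, 0,-0.47,-0.8,0,0, 0,-0.47,-0.9,0,0, 0,-0.47,-0.95,0,0, 0,-0.47,-0.95,0,0, 0,-0.47,-0.95,0,0]'
python3 - <<'E'
from h import *
o=readout.get_obs();print(o['time_s'],o['eef_pos'],o['eef_rot'],o['opening'],o['contact_force'])
p,d=optics.camera("wrist"); cv2.imwrite("pics/w1.png",p[:,:,::-1])
p,d=optics.camera("top"); cv2.imwrite("pics/t1.png",cv2.resize(p[130:290,160:350,::-1],None,fx=3.5,fy=3.5))
E
```

```text
time_s: 4.35
eef_pos: [0.4797, -0.0668, 0.2659]
eef_rot: [0.001, -0.124, 0.992, -0.0]
contact_force: [0.5, 0.1, 0.5]
opening: 0.0008
finger_force: 0.0
4.35 [ 0.47967358 -0.06676829  0.26593726] [ 1.00304437e-03 -1.24092601e-01  9.92270036e-01 -4.42905349e-04] 0.0008380023908748965 [0.52839969 0.05778575 0.48037259]
```

View pics/w1.png

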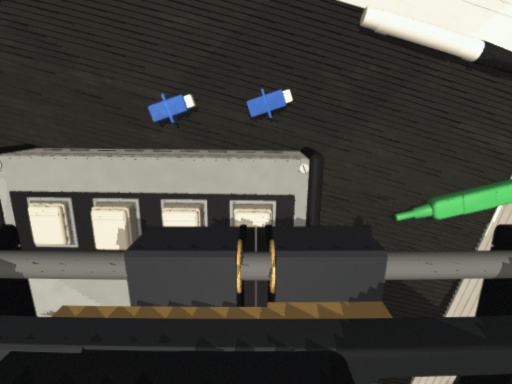

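The wrist view shows the shut fingers (about column 256) centred over the left-end key (253,215), and the other caps are clear at columns 182, 112 and 48. I start the first tap, in small steps.

```bash
python3 -m creep '[0,-0.01,-0.1,0,0, 0,-0.01,-0.18,0,0, 0,-0.01,-0.2,0,0, 0,-0.01,-0.2,0,0]' |sed -n 1,4p
python3 -m creep '[0,0,-0.0125,0,0, 0,0,-0.025,0,0, 0,0,-0.0375,0,0, 0,0,-0.0375,0,0]' |sed -n 1,4p
python3 -m creep '[0,0,-0.0125,0,0, 0,0,-0.0125,0,0]' |sed -n 1,4p
```

```text
time_s: 4.85
eef_pos: [0.479, -0.0687, 0.2482]
eef_rot: [-0.001, -0.123, 0.992, 0.0]
contact_force: [0.1, -0.1, -0.4]
time_s: 5.25
eef_pos: [0.4792, -0.0686, 0.2458]
eef_rot: [0.0, -0.123, 0.992, -0.0]
contact_force: [-0.1, 0.4, 2.5]
time_s: 5.45
eef_pos: [0.4792, -0.0686, 0.2448]
eef_rot: [0.0, -0.123, 0.992, -0.0]
contact_force: [-1.1, -1.9, 3.7]
```

Key 1 pushes back with 2.5–3.7 N at the full-up height, so it stands up. Now key 2.

```bash
python3 -m creep '[0,0,0.15,0,0, 0.07,-0.28,0.2,0,0, 0.14,-0.56,0.2,0,0, 0.14,-0.56,0.15,0,0, 0.14,-0.56,0.08,0,0, 0.14,-0.56,0.05,0,0, 0.14,-0.56,0.0375,0,0, 0.14,-0.56,0.025,0,0, 0.14,-0.56,0.0125,0,0, 0.14,-0.56,0.0125,0,0]' |sed -n 1,4p
python3 -m creep '[0,0,-0.0125,0,0, 0,0,-0.0125,0,0]' |sed -n 1,4p
```

```text
time_s: 6.45
eef_pos: [0.4902, -0.1129, 0.2457]
eef_rot: [-0.0, -0.124, 0.992, 0.0]
contact_force: [-0.6, 2.0, 1.8]
time_s: 6.65
eef_pos: [0.4903, -0.1132, 0.2448]
eef_rot: [-0.0, -0.123, 0.992, 0.0]
contact_force: [-1.7, 1.4, 3.7]
```

Key 2 is also up. Now key 3.

```bash
python3 -m creep '[0,0,0.15,0,0, 0.07,-0.28,0.2,0,0, 0.14,-0.56,0.2,0,0, 0.14,-0.56,0.15,0,0, 0.14,-0.56,0.08,0,0, 0.14,-0.56,0.05,0,0, 0.14,-0.56,0.0375,0,0, 0.14,-0.56,0.025,0,0, 0.14,-0.56,0.0125,0,0, 0.14,-0.56,0.0125,0,0]' |sed -n 1,4p
python3 -m creep '[0,0,-0.0125,0,0, 0,0,-0.0125,0,0]' |sed -n 1,4p
```

```text
time_s: 7.65
eef_pos: [0.5014, -0.1577, 0.2457]
eef_rot: [-0.0, -0.124, 0.992, 0.0]
contact_force: [-1.9, 0.2, 2.5]
time_s: 7.85
eef_pos: [0.5015, -0.1579, 0.2448]
eef_rot: [-0.0, -0.123, 0.992, 0.0]
contact_force: [-1.2, 1.4, 3.3]
```

Key 3 is up. Now key 4.

```bash
python3 -m creep '[0,0,0.15,0,0, 0.07,-0.28,0.2,0,0, 0.14,-0.55,0.2,0,0, 0.14,-0.55,0.15,0,0, 0.14,-0.55,0.08,0,0, 0.14,-0.55,0.05,0,0, 0.14,-0.55,0.0375,0,0, 0.14,-0.55,0.025,0,0, 0.14,-0.55,0.0125,0,0, 0.14,-0.55,0.0125,0,0]' |sed -n 1,4p
python3 -m creep '[0,0,-0.0125,0,0, 0,0,-0.0125,0,0]' |sed -n 1,4p
```

```text
time_s: 8.85
eef_pos: [0.5128, -0.2019, 0.2457]
eef_rot: [-0.0, -0.124, 0.992, 0.0]
contact_force: [0.2, 0.8, 0.8]
time_s: 9.05
eef_pos: [0.5128, -0.2022, 0.2447]
eef_rot: [-0.0, -0.123, 0.992, -0.0]
contact_force: [1.3, 0.5, 0.7]
```

There is no force at key 4 at this height. I go on down in small steps to feel it at the latched level.

```bash
python3 -m creep '[0,0,-0.0125,0,0, 0,0,-0.025,0,0, 0,0,-0.03,0,0, 0,0,-0.03,0,0]' |sed -n 1,4p
python3 -m creep '[0,0,-0.005,0,0, 0,0,-0.005,0,0]' |sed -n 1,4p
python3 -m creep '[0,0,-0.005,0,0, 0,0,-0.005,0,0]' |sed -n 1,4p
```

```text
time_s: 9.45
eef_pos: [0.5128, -0.2022, 0.2423]
eef_rot: [-0.0, -0.123, 0.992, 0.0]
contact_force: [-0.1, 0.4, -0.2]
time_s: 9.65
eef_pos: [0.5128, -0.2022, 0.2419]
eef_rot: [-0.0, -0.123, 0.992, 0.0]
contact_force: [-0.2, 0.6, -0.5]
time_s: 9.85
eef_pos: [0.5129, -0.2022, 0.2417]
eef_rot: [0.0, -0.123, 0.992, -0.0]
contact_force: [-0.1, 0.5, 2.4]
```

Key 4 is felt at 0.2417, about 6 mm lower than the others, so it is the latched one. I lift off and then press it to the stop.

```bash
python3 -m creep '[0,0,0.04,0,0, 0,0,0.02,0,0, 0,0,0,0,0, 0,0,-0.0125,0,0, 0,0,-0.025,0,0, 0,0,-0.0375,0,0, 0,0,-0.05,0,0, 0,0,-0.0625,0,0, 0,0,-0.0625,0,0]' |sed -n 1,4p
python3 -m creep '[0,0,-0.00625,0,0, 0,0,-0.0125,0,0, 0,0,-0.0125,0,0]' |sed -n 1,4p
```

```text
time_s: 10.75
eef_pos: [0.5129, -0.2022, 0.2371]
eef_rot: [0.0, -0.123, 0.992, -0.0]
contact_force: [-1.7, 1.3, 6.7]
time_s: 11.05
eef_pos: [0.5129, -0.2022, 0.2366]
eef_rot: [0.0, -0.123, 0.992, -0.0]
contact_force: [-1.7, -0.2, 10.1]
```

It is at the stop with 10 N. I release, rise clear and check the heights.

```bash
python3 -m creep '[0,0,0.05,0,0, 0,0,0.12,0,0, 0,0,0.2,0,0, 0,0,0.5,0,0, 0,0,1,0,0, 0,0,1,0,0]' >/dev/null
python3 -m creep '[0,0.4,0.4,0,0, 0,0.8,0.8,0,0, 0,1,1,0,0, 0,1,1,0,0]' >/dev/null
python3 -m creep '[-0.3,0.5,0,0,0, -0.5,1,0,0,0, -0.5,1,0,0,0]' >/dev/null
python3 -m creep '[-0.3,0.5,0,0,0, -0.5,1,0,0,0, -0.5,1,0,0,0]' >/dev/null
python3 -m creep '[-0.3,0.5,0,0,0, -0.5,1,0,0,0, -0.5,1,0,0,0, -0.5,1,0,0,0]' |sed -n 1,4p
python3 - <<'E'
from h import *
C=[]
for i in range(4):
    p,d=optics.camera("top"); C.append(d)
d=np.median(C,0); d0=np.load("top0.npz")["d"]
for u,v in((224,228),(246,222),(268,217),(289,211)):
    f=lambda d:round(float(np.median([world("top",[[u+a,v+b]],d=[d[v+b,u+a]])[0,2] for a in(-2,-1,0,1,2) for b in(-2,-1,0,1,2)])),4)
    print(u,v,"before",f(d0),"now",f(d))
cv2.imwrite("pics/end.png",cv2.resize(p[140:300,110:370,::-1],None,fx=3,fy=3))
E
```

```text
time_s: 13.05
eef_pos: [0.3935, 0.1176, 0.395]
eef_rot: [0.0, -0.124, 0.992, -0.0]
contact_force: [0.0, -1.3, 0.6]
224 228 before 0.0632 now 0.063
246 222 before 0.0629 now 0.063
268 217 before 0.0634 now 0.0629
289 211 before 0.0574 now 0.0632
```

View pics/end.png

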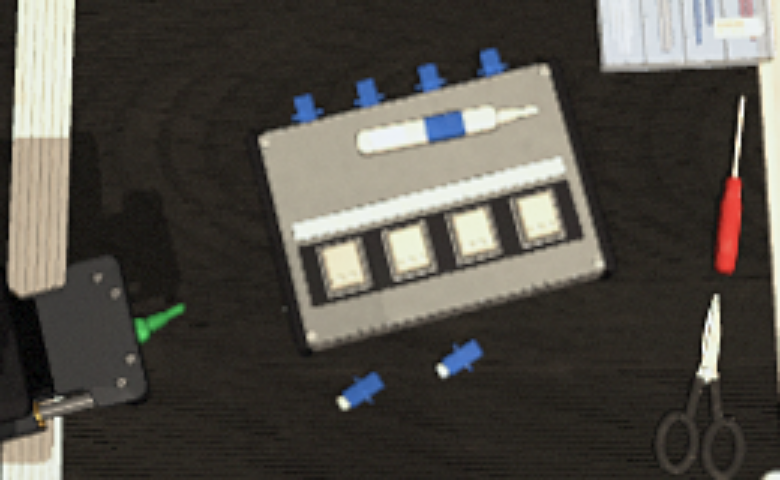

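The four caps, at about (343,265), (408,247), (475,232) and (540,215), all read 0.063 m high now. The pen, couplers and screwdriver lie where they did, and the arm is clear.

```bash
python3 -c "
from rig import ticket; print(ticket.finish_job())"
```

```text
the job is handed in; nothing more can be done
None
```

I tapped all four keys from left to right and found the fourth (right end) latched; I pressed it to its stop and it sprang back, so all four now stand up, no loose tool or coupler looks moved in the top view, and the job is handed in.

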